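Pack the stall's levelling wedges head to tail

ROBOT

A 7-joint arm with a two-finger parallel gripper is mounted at the origin on the work surface. World frame = base frame: x ahead of the robot, y to its left, z up, the work surface at z = 0. Lengths are in mm, angles in rad, forces in N, time in s.
With the tool pointing down it reaches from about 400 to 850 mm from the base axis. Payload 4.5 kg.
Tool frame: the origin (TCP) lies midway between the tips of the shut fingers; the grasp point (between the pads) lies 19 mm behind it (robot.tcp_to_grasp is the distance from the TCP to the grasp point, in mm); z points along the fingers, y is the line along which they close (so a half turn about z gives the same grasp; the last joint's range is limited). The gripper opens to 88 mm and grips with 3 to 60 N. Pads are 18 mm wide; open, the fingers measure 123 mm over their backs; the gripper's body (75 mm by 187 mm) begins 45 mm behind the grasp point.
Start: joints at [0.034, 0.689, -0.195, 1.565, 0.157, 0.902, -0.215], TCP at [625.023, 0.026, 238.743] pointing down, gripper open.
Joint ranges: [-3.01, 3.01], [-0.46, 2.08], [-1.47, 1.51], [0.13, 2.56], [-1, 4.14], [0.04, 2.09], [-2.66, 2.66]. Speed limits (rad/s): [2.57, 2.57, 3.14, 3.14, 3.14, 3.14, 3.14].

INTERFACE

Orientations are given as a unit quaternion [x, y, z, w].
In Python, from cell import robot gives the robot as it stands. The module is installed in compiled form; this text tells all that it offers.
- The arm moves only by the tool move_arm, never from a script. Its argument "plan" is a list of rows, each an object with "offset": the shift along the world's x, y, z in cm, a list of three; "delta_rot": the turn, a rotation vector about the world's x, y, z in degrees, a list of three; "grip": the opening in per cent of the stroke, from 0 (shut) to 100 (fully open). A call has 1 to 5 rows; each row shifts and turns the commanded pose from where the row before left it; what a row does not reach is not made up. A row lasts 1/10 s, in which the tool goes at most 50 mm and 8.59 degrees, less where a joint would pass 70% of its speed; a pose out of reach is approached as far as the arm can. A call with a gripper value outside its range is refused whole. The fingers move at their own pace and stop on an object; "force" is the grip in N (left out, the last holds). Time passes only in rows, so rows that do not move let the fingers close. It gives the time, the measured TCP pose, the force, the opening and the grip force at its end, in the units of the state.
- robot.read_state(): the state, without advancing time (a new reading comes with each control period).
- robot.capture(name): name is "scene" or "side" or "wrist"; returns a dict with "frame" (400x640x3 uint8, blue, green, red), "fov_y" (degrees; the focal length in pixels is half the picture's height over the tangent of half this angle, whatever the lens; pixels are square), "cx", "cy" (the principal point, pixels), "k1" (the pictures are not rectified: a ray, as slopes to the right and down, at radius r is drawn at 1 + k1 r^2 times it, then the intrinsics apply), "extrinsics" (4x4, takes a point from camera to world coordinates). Camera axes: x right, y down, z forward; pixel columns grow to the right and rows downward; lengths in mm; the calibration is good to about 2 mm. A picture is of the moment at which its call begins. There is no depth.
- robot.hand_in(): hands the job in; it is judged then, once.
Trained networks look in a picture, given as the dict that the camera call returned (one of the last four; its "shot" number tells which), for a name from the list of things; names that differ only in an ending like _2 or _b are one class to them, and where a whole thing is asked for, a point or a joint stands for the part that bears it (a point fixed in the world has none). Each returns a list of dicts, best first, with "p" (0 to 1); they miss things now and then, are a little off and sometimes report something else, mostly with a low value. They report only what shows in the picture. A call takes as long as a camera call. They do not tell look-alikes from the thing itself.
- robot.outline_of(picture, query): "region" (400x640 bool, what is visible of it) and "position" ([row, column] in pixels, amid what is visible of it).
The state is a dict: "t": time; "joint_pos": joint angles; "joint_vel": joint speeds; "joint_efforts": joint torques, N m; "tcp_pos": TCP position; "ee_rot": TCP orientation; "wrist_force": force on the tool from outside, world axes, zero at the start; "moment": the same for the moment, N m; "opening": opening from 0.0 (shut) to 1.0 (fully open); "grasp_force": force on a finger pad.
Only numpy, scipy, OpenCV 4.12 (cv2) and the standard library are available. Lean on these libraries where they do the work, as an engineer would, in place of code of your own. Each camera call takes 0.05 s, during which the arm holds its last target. There are 200 camera calls.

TASK

Closing up the bean-curd stall: put the three loose long wedges into the wooden tray beside the one already there, alternately head to tail with slanted sides together, so that all four lie flat on the tray's floor and fill it. The shorter wedge does not belong to this tray: leave it, the mallet and the mug where they are.

Things in the scene. Friction and masses are not known exactly. Their poses are not given: they have to be found in the camera images.
- tray_in (a point): fixed wooden tray, open on top; this point is the centre of its bay, on the bay's floor, 8 mm above the board; z up. The bay is 158 mm (x) by 210 mm (y), walls 10 mm thick, 18 mm above the floor. It takes four long wedges side by side along y, lengths along x, with 8 mm play lengthwise and 10 mm across; middles about 52 mm apart (y = -78, -26, 26, 78 mm).
- packed_mid (a point): the long wedge already in the tray, straight side along the -y wall, head to the tray's +x; loose, same shape and axes as the other long ones. Packed full, the heads point to the tray's +x, -x, +x, -x counted from the -y wall: slanted sides meet within each pair, straight sides meet between the pairs.
- long_a_mid (a point): loose long wedge, 150 mm long, 24 mm thick; head 66 mm wide, toe 34 mm; one long side straight (square to the ends), the other slanted. On top a grip batten 80 mm long (x), 16 wide (y), from 24 to 58 mm above the underside. This point: 29 mm above the underside, under the batten's middle, at mid-length, 25 mm from the straight side. x points to the head, straight side on -y, z up. 0.11-0.2 kg.
- long_b_mid (a point): another loose long wedge, same shape, size, point and axes as long_a
- long_c_mid (a point): another loose long wedge, same shape, size, point and axes as long_a
- short_mid (a point): look-alike shorter wedge, to be left alone: as the long ones (head 66 mm, toe 34 mm, same batten and height) but 110 mm long; point and axes as there.
- mallet_mid (a point): bystander: wooden mallet lying on the board; handle 26 mm thick, head 110 x 60 x 55 mm; x runs from the handle to the head, this point is on the handle's axis 20 mm before the head's near face, 27.5 mm above the board.
- mug_mid (a point): bystander: standing white mug, 80 mm across, 85 mm tall; this point is on its axis half-way up.
Not all that is in view belongs to the job. What is shaped like the part that bears long_c_mid but orange or purple is not meant. What is shaped like the part that bears long_a_mid but purple is not meant.

How it is judged (in metres and radians):
At the end, for the whole second after the job is handed in: All four long wedges lie flat (tilt under 0.05 rad, height within about 4 mm) on the floor of the tray's bay, lengthwise in it (within 0.12 rad of its x axis, centred within 12 mm along it), between its side walls, at rest. There is only room for that when they alternate head to tail (x of long_a_mid in the frame of tray_in between -0.012 and 0.012 m and y of long_a_mid in the frame of tray_in between -0.09 and 0.09 m and z of long_a_mid in the frame of tray_in between 0.025 and 0.0325 m and angle between each of long_a_mid, long_b_mid, long_c_mid, packed_mid's own z axis and vertical below 0.05 rad and angle between the x axis of each of long_a_mid, long_b_mid, long_c_mid, packed_mid and the x axis of tray_in, either way round below 0.12 rad and linear speed of each of long_a, long_b, long_c, packed below 0.02 m/s and x of long_b_mid in the frame of tray_in between -0.012 and 0.012 m and y of long_b_mid in the frame of tray_in between -0.09 and 0.09 m and z of long_b_mid in the frame of tray_in between 0.025 and 0.0325 m and x of long_c_mid in the frame of tray_in between -0.012 and 0.012 m and y of long_c_mid in the frame of tray_in between -0.09 and 0.09 m and z of long_c_mid in the frame of tray_in between 0.025 and 0.0325 m and x of packed_mid in the frame of tray_in between -0.012 and 0.012 m and y of packed_mid in the frame of tray_in between -0.09 and 0.09 m and z of packed_mid in the frame of tray_in between 0.025 and 0.0325 m); the robot touches nothing.
It fails at once if the short wedge is moved by more than 30 mm (distance of short_mid from where it was at the start of the episode above 0.03 m).
It fails at once if the mallet is moved by more than 30 mm (distance of mallet_mid from where it was at the start of the episode above 0.03 m).
It fails at once if the mug is moved by more than 30 mm (distance of mug_mid from where it was at the start of the episode above 0.03 m).
It also fails if it takes over 72 s, if anything falls off the work surface, if the arm or the gripper's body presses on something with over 40 N, if the wrist force passes 120 N, or if a joint passes its speed limit or range.

## Working session

There is one attempt and no reset: what is moved stays moved. The work goes in short steps, Python scripts to look and compute and a tool call to move; the robot and the scene stay as the last step left them, time stands still between calls to the robot, and variables do not carry over. Pictures are saved under pics/ and viewed, at most 10 in all, crops included, and the job is handed in when it is done.

Besides the shell and the picture viewer there is one more tool, called after "Emit:" as name(argument=value, ...) on one line, values as JSON. move_arm: Moves the arm, as the interface text tells. Its arguments: {"type":"object","properties":{"plan":{"type":"array","items":{"type":"object","properties":{"offset":{"type":"array","items":{"type":"number"}},"delta_rot":{"type":"array","items":{"type":"number"}},"grip":{"type":"number"}}}},"force":{"type":"number"}},"required":["plan"]}

```bash
mkdir -p pics
cat > h.py <<'E'
import numpy as np, cv2
from cell import robot
def cap(n): return robot.capture(n)
def ray(p,uv):
    f=200/np.tan(np.radians(p["fov_y"])/2)
    K=np.array([[f,0,p["cx"]],[0,f,p["cy"]],[0,0,1]])
    uv=np.atleast_2d(np.array(uv,float))
    d=(uv-[p["cx"],p["cy"]])/f
    s=d.copy()
    for _ in range(20): s=d/(1+p["k1"]*(s**2).sum(1,keepdims=True))
    E=np.array(p["extrinsics"]); D=np.c_[s,np.ones(len(s))]@E[:3,:3].T
    return E[:3,3],D
def at_z(p,uv,z):
    o,D=ray(p,uv); return (o+D*((z-o[2])/D[:,2:3]))[:,:2]
def proj(p,P):
    f=200/np.tan(np.radians(p["fov_y"])/2); E=np.array(p["extrinsics"])
    c=(np.atleast_2d(P)-E[:3,3])@E[:3,:3]; s=c[:,:2]/c[:,2:]
    s=s*(1+p["k1"]*(s**2).sum(1,keepdims=True)); return s*f+[p["cx"],p["cy"]]
E
python3 - <<'E'
from h import *
for n in ("scene","side","wrist"):
    p=cap(n); cv2.imwrite(f"pics/{n}0.png",p["frame"]); print(n,np.round(p["extrinsics"],2).tolist(),p["fov_y"],p["k1"])
    for q in ("long_a_mid","short_mid","packed_mid","mallet_mid","mug_mid"):
        print(q,[(round(d["p"],2),np.round(d["position"]).tolist(),int(d["region"].sum())) for d in robot.outline_of(p,q)])
print(robot.read_state())
E
```

```text
scene [[-0.27, 0.67, -0.69, 1373.74], [0.96, 0.19, -0.19, 298.79], [-0.0, -0.72, -0.7, 898.2], [0.0, 0.0, 0.0, 1.0]] 50.271402136471195 -0.0008804854173799863
long_a_mid [(0.89, [242.0, 393.0], 1199), (0.7, [294.0, 364.0], 1434)]
short_mid [(0.58, [237.0, 321.0], 928)]
packed_mid [(0.97, [191.0, 195.0], 832)]
mallet_mid [(0.59, [250.0, 470.0], 1733)]
mug_mid [(0.97, [251.0, 230.0], 1364)]
side [[-0.94, -0.18, 0.28, 155.87], [-0.33, 0.49, -0.81, 1140.02], [0.01, -0.85, -0.52, 727.07], [0.0, 0.0, 0.0, 1.0]] 48.1223209072913 -0.10560853732271845
long_a_mid [(0.89, [228.0, 269.0], 1034), (0.75, [208.0, 221.0], 844)]
short_mid [(0.55, [193.0, 282.0], 496)]
packed_mid [(0.58, [134.0, 349.0], 540)]
mallet_mid [(0.58, [281.0, 239.0], 2354)]
mug_mid [(0.56, [147.0, 274.0], 715), (0.34, [226.0, 269.0], 999)]
wrist [[1.0, 0.0, -0.0, 623.51], [0.0, -0.96, -0.28, 71.2], [-0.0, 0.28, -0.96, 383.72], [0.0, 0.0, 0.0, 1.0]] 58.32510697470726 -0.06851013723225151
long_a_mid []
short_mid [(0.55, [63.0, 343.0], 6263)]
packed_mid []
mallet_mid []
mug_mid [(0.79, [238.0, 448.0], 1862)]
{'t': 0.9, 'joint_pos': array([ 0.033821  ,  0.68909104, -0.19458841,  1.56527634,  0.1573218 ,
        0.90247799, -0.21510915]), 'joint_vel': array([-0.00215072,  0.00057416,  0.00079995, -0.00117358, -0.00036074,
       -0.00054648,  0.00011989]), 'joint_efforts': array([-5.37011510e-05, -5.27483618e+01, -1.26709096e+00, -1.53746849e+01,
       -5.19060844e-02, -7.97034136e-04,  2.82815836e-05]), 'tcp_pos': array([6.25044862e+02, 2.78341132e-03, 2.38754352e+02]), 'ee_rot': array([7.07108947e-01, 7.07104612e-01, 4.50686978e-05, 4.88531447e-05]), 'wrist_force': array([ 0.72618757,  0.02748089, -0.40290885]), 'moment': array([ 0.01369452, -0.0262746 ,  0.03528363]), 'grasp_force': 0.0, 'opening': 0.995479615804506}
```

View pics/scene0.png

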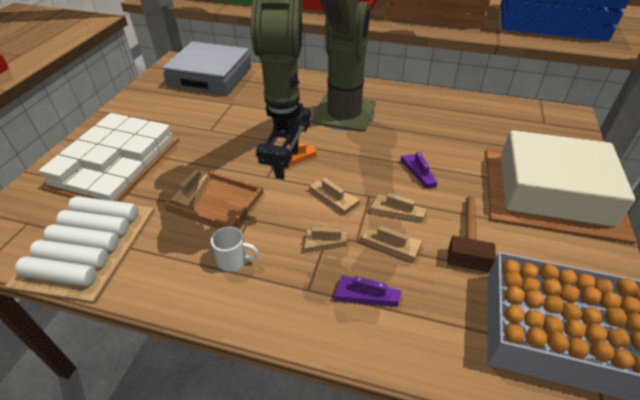

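View pics/side0.png

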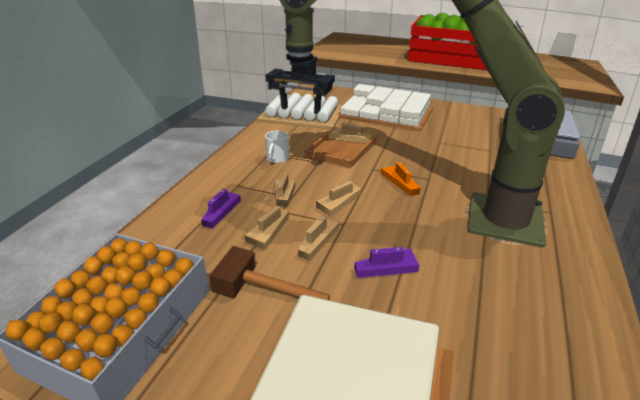

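Run:
```python
from h import *
p=cap("scene"); q=cap("side")
for n,a in dict(L1=(333,195),L2=(398,207),L3=(390,242),short=(325,239),packed=(190,190),tray=(215,202),mug=(230,250),mal=(470,240),org=(300,155),pu=(420,168)).items(): print(n,at_z(p,a,25).round())
for n,a in dict(L1=(339,197),L2=(318,238),L3=(267,227),short=(285,189),tray=(340,150)).items(): print(n,at_z(q,a,25).round())
c=np.hstack([cv2.resize(p["frame"][160:310,150:450],None,fx=2.6,fy=2.6,interpolation=2)])
cv2.imwrite("pics/c1.png",c)
```

```text
L1 [[481.  82.]]
L2 [[480. 275.]]
L3 [[617. 274.]]
short [[653. 104.]]
packed [[ 575. -339.]]
tray [[ 602. -243.]]
mug [[ 756. -126.]]
mal [[553. 479.]]
org [[325. -71.]]
pu [[287. 317.]]
L1 [[472.  88.]]
L2 [[463. 291.]]
L3 [[605. 293.]]
short [[637. 102.]]
tray [[ 562. -203.]]
```

View pics/c1.png

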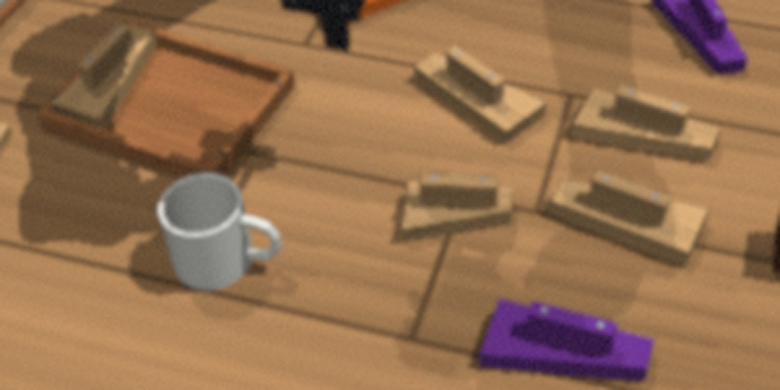

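Candidates (scene px col,row): tan long wedges L1 (333,195), L2 (398,207), L3 (390,242); the short tan one (325,239) is to be left alone, as are purple (420,168), (367,291) and orange (300,155). The packed wedge is in the tray at (190,190). The crop confirms three long tan wedges and one short tan wedge. Next is a close look from above.

Emit:
move_arm(plan=[{"offset":[-1.4,4.4,1.5],"grip":100},{"offset":[-1.4,4.4,1.5],"grip":100},{"offset":[-1.4,4.4,1.5],"grip":100},{"offset":[-1.4,4.4,1.5],"grip":100},{"offset":[0,0,0],"grip":100}])

```text
schema error: expected keys offset, delta_rot, grip
```

Run:
```python
from h import *
p=cap("wrist"); cv2.imwrite("pics/w1.png",p["frame"]); np.save("w1.npy",p,allow_pickle=True)
print(robot.read_state()["tcp_pos"],np.round(p["extrinsics"],3).tolist())
for q in ("long_a_mid","short_mid"):
    print(q,[(round(d["p"],2),np.round(d["position"]).tolist(),int(d["region"].sum())) for d in robot.outline_of(p,q)])
```

```text
[6.25013584e+02 4.06686048e-02 2.38727713e+02] [[1.0, 0.0, -0.0, 623.516], [0.0, -0.96, -0.281, 71.203], [-0.0, 0.281, -0.96, 383.718], [0.0, 0.0, 0.0, 1.0]]
long_a_mid [(0.51, [236.0, 448.0], 1749)]
short_mid [(0.63, [60.0, 342.0], 6153)]
```

View pics/w1.png

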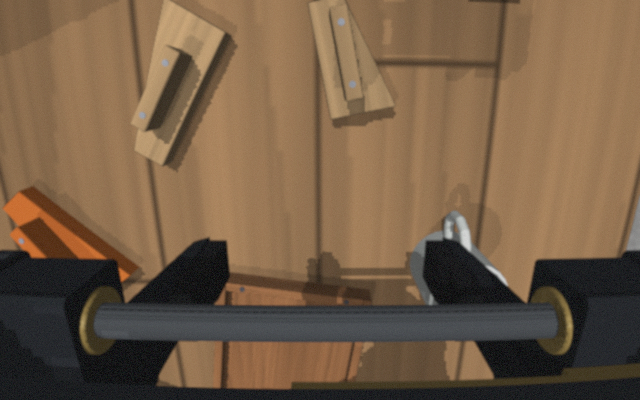

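Emit:
move_arm(plan=[{"offset":[-1.4,4,3],"delta_rot":[0,0,0],"grip":100},{"offset":[-1.4,4,3],"delta_rot":[0,0,0],"grip":100},{"offset":[-1.4,4,3],"delta_rot":[0,0,0],"grip":100},{"offset":[0,0,0],"delta_rot":[0,0,0],"grip":100}])

```text
t: 1.55
tcp_pos: [584.3, 124.7, 329.9]
ee_rot: [0.703, 0.711, 0.005, -0.0]
wrist_force: [1.3, -0.1, 0.6]
opening: 1.0
grasp_force: 0.0
```

Run:
```python
from h import *
p=cap("wrist"); cv2.imwrite("pics/w2.png",p["frame"]); np.save("w2.npy",p,allow_pickle=True)
print(robot.read_state()["tcp_pos"],np.round(p["extrinsics"],3).tolist())
for q in ("long_a_mid","short_mid"):
    print(q,[(round(d["p"],2),np.round(d["position"]).tolist(),int(d["region"].sum())) for d in robot.outline_of(p,q)])
```

```text
[584.61335692 120.0947811  327.85870602] [[1.0, 0.009, 0.009, 581.07], [0.011, -0.962, -0.273, 194.653], [0.006, 0.274, -0.962, 475.489], [0.0, 0.0, 0.0, 1.0]]
long_a_mid [(0.77, [65.0, 483.0], 5593), (0.7, [37.0, 341.0], 3566)]
short_mid [(0.66, [172.0, 367.0], 3376)]
```

View pics/w2.png

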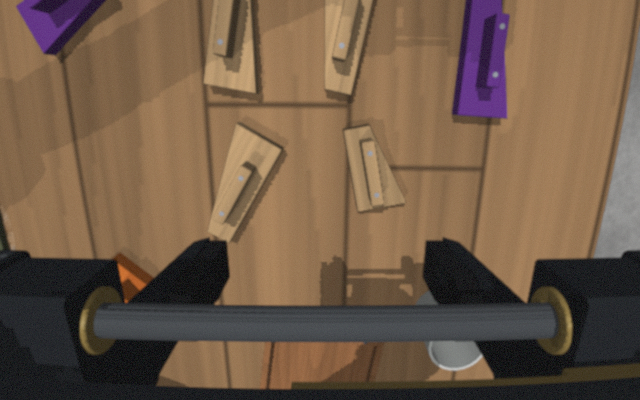

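Emit:
move_arm(plan=[{"offset":[0,-4.6,0],"delta_rot":[0,0,0],"grip":100},{"offset":[0,-4.6,0],"delta_rot":[0,0,0],"grip":100},{"offset":[0,-4.6,0],"delta_rot":[0,0,0],"grip":100},{"offset":[0,-4.6,0],"delta_rot":[0,0,0],"grip":100},{"offset":[0,-4.6,0],"delta_rot":[0,0,0],"grip":100}])

```text
t: 2.2
tcp_pos: [583.4, -118.6, 324.1]
ee_rot: [0.708, 0.706, -0.001, -0.001]
wrist_force: [1.0, 0.0, 1.4]
opening: 0.996
grasp_force: 0.0
```

Emit:
move_arm(plan=[{"offset":[0,-4.6,0],"delta_rot":[0,0,0],"grip":100},{"offset":[0,-4.6,0],"delta_rot":[0,0,0],"grip":100},{"offset":[0,-4.6,0],"delta_rot":[0,0,0],"grip":100},{"offset":[0,-4.6,0],"delta_rot":[0,0,0],"grip":100},{"offset":[0,0,0],"delta_rot":[0,0,0],"grip":100}])

```text
t: 2.7
tcp_pos: [580.2, -310.3, 323.2]
ee_rot: [0.712, 0.702, -0.004, 0.001]
wrist_force: [1.2, 0.2, -0.2]
opening: 1.002
grasp_force: 0.0
```

Emit:
move_arm(plan=[{"offset":[0,0,0],"delta_rot":[0,0,0],"grip":100},{"offset":[0,0,0],"delta_rot":[0,0,0],"grip":100}])

```text
t: 2.9
tcp_pos: [584.2, -297.8, 324.5]
ee_rot: [0.707, 0.707, 0.0, -0.001]
wrist_force: [-0.0, 0.5, -0.9]
opening: 0.998
grasp_force: 0.0
```

Run:
```python
from h import *
p=cap("wrist"); np.save("w3.npy",p,allow_pickle=True)
cv2.imwrite("pics/w3.png",cv2.resize(p["frame"][:250],None,fx=1.25,fy=1.25))
print(robot.read_state()["tcp_pos"],np.round(p["extrinsics"],3).tolist())
```

```text
[ 584.53634465 -297.10632204  324.85324665] [[1.0, 0.001, -0.002, 582.845], [0.0, -0.96, -0.28, -226.818], [-0.002, 0.28, -0.96, 469.575], [0.0, 0.0, 0.0, 1.0]]
```

View pics/w3.png

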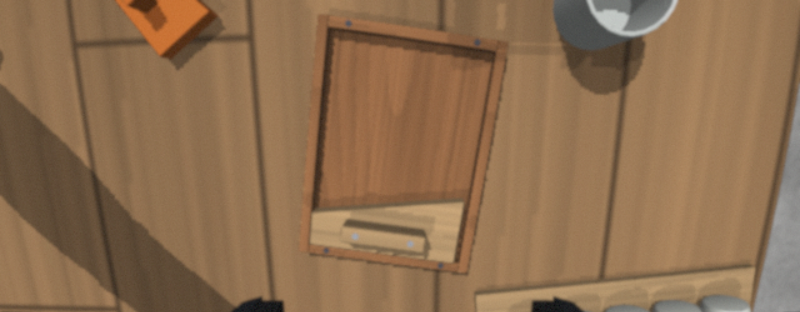

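```bash
cat > fit.py <<'E'
from h import *
from scipy.optimize import least_squares, minimize
def T(v,P):
    c,s=np.cos(v[2]),np.sin(v[2]); P=np.array(P,float)
    return np.c_[P[:,:2]@np.array([[c,s],[-s,c]])+v[:2],P[:,2]]
W=[(75,-25,24),(75,41,24),(-75,9,24),(-75,-25,24)]
B=[(40,-8,58),(40,8,58),(-40,8,58),(-40,-8,58)]
TR=[(-89,115,18),(89,115,18),(89,-115,18),(-89,-115,18)]
TI=[(-79,105,18),(79,105,18),(79,-105,18),(-79,-105,18)]
def init(p,P,uv,v0,z=0):
    P=np.array(P,float)+[0,0,z]
    r=least_squares(lambda v:(proj(p,T(v,P))-uv).ravel(),v0,x_scale=[10,10,.1]); return r.x,np.abs(r.fun).max()
def refine(p,polys,v0,z=0,sg=1.5):
    g=p["frame"].astype(np.float32)
    g=cv2.GaussianBlur(g,(0,0),sg)
    gx,gy=cv2.Sobel(g,cv2.CV_32F,1,0),cv2.Sobel(g,cv2.CV_32F,0,1)
    m=np.sqrt((gx**2+gy**2).sum(2))
    def cost(v):
        S=[]
        for P in polys:
            P=np.array(P,float)+[0,0,z]
            L=np.vstack([P[i]+(P[(i+1)%4]-P[i])*np.linspace(.05,.95,40)[:,None] for i in range(4)])
            S.append(proj(p,T(v,L)))
        S=np.vstack(S).astype(np.float32); ok=(S[:,0]>2)&(S[:,0]<637)&(S[:,1]>2)&(S[:,1]<235); S=S[ok]
        return -cv2.remap(m,S[:,:1].copy(),S[:,1:].copy(),1).mean()
    f=lambda u:cost(v0+u*[1,1,.01]); best=None
    for dx in (-3,0,3):
        for dy in (-3,0,3):
            r=minimize(f,[dx,dy,0],method="Nelder-Mead",options=dict(initial_simplex=np.array([[dx,dy,0],[dx+2,dy,0],[dx,dy+2,0],[dx,dy,2]],float)))
            if best is None or r.fun<best.fun: best=r
    return v0+best.x*[1,1,.01],best.fun
def draw(p,polys,v,z=0,im=None):
    im=p["frame"].copy() if im is None else im
    for P in polys: cv2.polylines(im,[np.round(proj(p,T(v,np.array(P,float)+[0,0,z]))*8).astype(int)],True,(0,255,0),1,cv2.LINE_AA,3)
    return im
E
python3 - <<'E'
from fit import *
p=np.load("w3.npy",allow_pickle=True).item(); q=np.load("w2.npy",allow_pickle=True).item()
t,e=init(p,TR,[(256,12),(405.6,34.4),(373.6,217.6),(241.6,200)],[580,-240,-.1],8); print("tray",t.round(3),e)
t2,c=refine(p,[TR,TI],t,8); print(t2.round(3),c)
a=draw(p,[TR,TI],t2,8)
pk=np.r_[T(t2,[(0,-78,0)])[0,:2],t2[2]]; pk2,c=refine(p,[W,B],pk,8); print("packed",pk2.round(3),c); a=draw(p,[W,B],pk2,8,a)
o={}
for n,P,uv,v in (("L1",W,[(284,150),(240,124),(210,236),(232,241)],[480,85,1.05]),):
    v1,e=init(q,P,uv,v); v2,c=refine(q,[W,B],v1); print(n,v1.round(3),e,v2.round(3),c); b=draw(q,[W,B],v2)
uv=at_z(q,[(228,27),(345,30)],58); print(uv)
cv2.imwrite("pics/fit1.png",np.vstack([cv2.resize(a[:230,220:440],None,fx=2,fy=2)[:, :440],])); 
x=cv2.resize(b[90:260,180:300],None,fx=2.7,fy=2.7); y=cv2.resize(a[:230,220:440],None,fx=2,fy=2)
x=cv2.copyMakeBorder(x,0,max(0,460-x.shape[0]),0,0,0)[:460]; cv2.imwrite("pics/fit1.png",np.hstack([y,x]))
E
```

```text
tray [ 5.73529e+02 -2.62314e+02 -1.34000e-01] 2.3105042274811467
[ 5.72807e+02 -2.61450e+02 -1.35000e-01] -90.08837127685547
packed [ 5.58378e+02 -3.39122e+02 -1.38000e-01] -124.60627746582031
L1 [474.073  72.95    1.049] 3.527387360928884 [468.849  74.501   1.04 ] -131.95494079589844
[[476.74161833 265.42973778]
 [603.89807872 262.99307845]]
```

View pics/fit1.png

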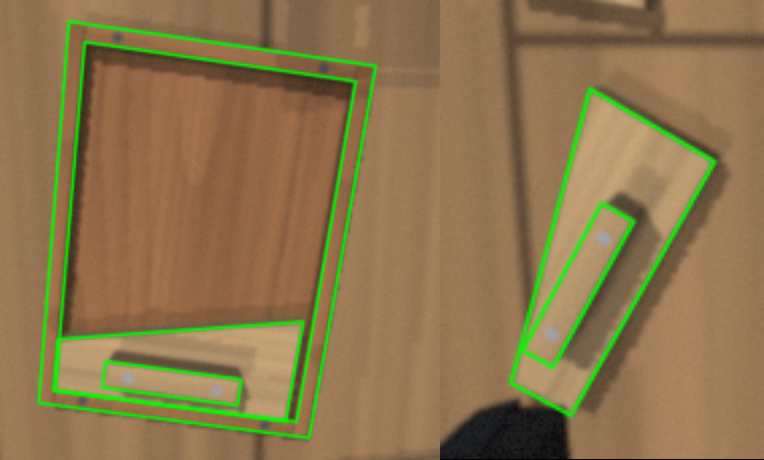

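Overlay matches: tray centre (573,-261), yaw -0.135, packed wedge head at tray +x; L1 mid (469,74.5), yaw 1.04. Going to L1.

Emit:
move_arm(plan=[{"offset":[-1.2,4.2,-1.8],"delta_rot":[0,0,-6.1],"grip":60},{"offset":[-1.3,4.2,-1.8],"delta_rot":[0,0,-6.1],"grip":60},{"offset":[-1.3,4.2,-1.8],"delta_rot":[0,0,-6.1],"grip":60},{"offset":[-1.3,4.2,-1.8],"delta_rot":[0,0,-6.1],"grip":60},{"offset":[-1.3,4.2,-1.8],"delta_rot":[0,0,-6.1],"grip":60}])

```text
t: 3.45
tcp_pos: [519.7, -85.4, 235.2]
ee_rot: [0.869, 0.495, 0.001, -0.0]
wrist_force: [1.0, 1.0, -0.7]
opening: 0.606
grasp_force: 0.0
```

Emit:
move_arm(plan=[{"offset":[-1.3,4.2,-2],"delta_rot":[0,0,0],"grip":60},{"offset":[-1.3,4.2,-2],"delta_rot":[0,0,0],"grip":60},{"offset":[-1.3,4,-2],"delta_rot":[0,0,0],"grip":60},{"offset":[-1.3,3.7,-3],"delta_rot":[0,0,0],"grip":60},{"offset":[0,0,-2.5],"delta_rot":[0,0,0],"grip":60}])

```text
t: 3.95
tcp_pos: [466.1, 80.6, 119.8]
ee_rot: [0.865, 0.502, 0.001, -0.002]
wrist_force: [0.3, 0.0, -0.7]
opening: 0.6
grasp_force: 0.0
```

Emit:
move_arm(plan=[{"offset":[0,0,0],"delta_rot":[0,0,0],"grip":60},{"offset":[0,0,0],"delta_rot":[0,0,0],"grip":60},{"offset":[0,0,0],"delta_rot":[0,0,0],"grip":60}])

```text
t: 4.25
tcp_pos: [469.6, 71.9, 121.6]
ee_rot: [0.869, 0.496, 0.001, 0.001]
wrist_force: [0.6, 0.3, -0.2]
opening: 0.6
grasp_force: 0.0
```

```bash
cat >> h.py <<'E'
def st():
    s=robot.read_state(); from scipy.spatial.transform import Rotation as R
    M=R.from_quat(s["ee_rot"]).as_matrix(); print("t",round(s["t"],2),"tcp",s["tcp_pos"].round(1),"close-yaw deg",round(np.degrees(np.arctan2(M[1,1],M[0,1])),1),"tilt",np.degrees(np.arccos(-M[2,2])).round(2),"open",round(s["opening"]*88,1),"F",s["wrist_force"].round(1),"grip",round(s["grasp_force"],1),"j7",s["joint_pos"][6].round(2),"zaxis",M[:2,2].round(3))
E
python3 -c "
from h import *
st()"
```

```text
t 4.25 tcp [469.6  71.9 121.6] close-yaw deg -30.6 tilt 0.14 open 52.8 F [ 0.6  0.3 -0.2] grip 0.0 j7 -0.79 zaxis [ 0.002 -0.   ]
```

Emit:
move_arm(plan=[{"offset":[0,0.3,-4],"delta_rot":[0,0,0],"grip":60},{"offset":[0,0,-3.3],"delta_rot":[0,0,0],"grip":60},{"offset":[0,0,-2],"delta_rot":[0,0,0],"grip":60},{"offset":[0,0,0],"delta_rot":[0,0,0],"grip":60},{"offset":[0,0,0],"delta_rot":[0,0,0],"grip":0}], force=25)

```text
t: 4.75
tcp_pos: [469.4, 75.0, 28.4]
ee_rot: [0.869, 0.496, 0.001, 0.0]
wrist_force: [0.3, -0.1, 1.0]
opening: 0.534
grasp_force: 0.0
```

Emit:
move_arm(plan=[{"offset":[0,0,0],"delta_rot":[0,0,0],"grip":0},{"offset":[0,0,0],"delta_rot":[0,0,0],"grip":0},{"offset":[0,0,0],"delta_rot":[0,0,0],"grip":0}], force=25)

```text
t: 5.05
tcp_pos: [469.2, 75.6, 28.4]
ee_rot: [0.868, 0.496, 0.001, 0.0]
wrist_force: [0.2, -0.4, -0.4]
opening: 0.261
grasp_force: 0.0
```

```bash
python3 -c "
from h import *
st()"
```

```text
t 5.05 tcp [469.2  75.6  28.4] close-yaw deg -30.5 tilt 0.11 open 22.9 F [ 0.2 -0.4 -0.4] grip 0.0 j7 -0.8 zaxis [0.002 0.   ]
```

Emit:
move_arm(plan=[{"offset":[0,0,0],"delta_rot":[0,0,0],"grip":0},{"offset":[0,0,0],"delta_rot":[0,0,0],"grip":0},{"offset":[0,0,3],"delta_rot":[0,0,0],"grip":0},{"offset":[0,0,3.2],"delta_rot":[0,0,8],"grip":0},{"offset":[0,0,3],"delta_rot":[0,0,8],"grip":0}], force=25)

```text
t: 5.55
tcp_pos: [468.0, 75.4, 120.2]
ee_rot: [0.789, 0.615, -0.001, 0.0]
wrist_force: [0.0, -0.3, -1.6]
opening: 0.176
grasp_force: 25.0
```

Emit:
move_arm(plan=[{"offset":[1,-3.6,0],"delta_rot":[0,0,8],"grip":0},{"offset":[1,-3.6,0],"delta_rot":[0,0,8],"grip":0},{"offset":[1,-3.6,0],"delta_rot":[0,0,8],"grip":0},{"offset":[1,-3.6,0],"delta_rot":[0,0,8],"grip":0},{"offset":[1,-3.6,0],"delta_rot":[0,0,8],"grip":0}])

```text
t: 6.05
tcp_pos: [518.3, -106.0, 119.2]
ee_rot: [0.531, 0.847, -0.0, -0.0]
wrist_force: [-0.0, 0.2, -2.0]
opening: 0.18
grasp_force: 25.0
```

Emit:
move_arm(plan=[{"offset":[1,-3.6,0],"delta_rot":[0,0,8],"grip":0},{"offset":[1,-3.6,0],"delta_rot":[0,0,8],"grip":0},{"offset":[1,-3.6,0],"delta_rot":[0,0,8],"grip":0},{"offset":[1,-3.6,0],"delta_rot":[0,0,8],"grip":0},{"offset":[1,-3.5,0],"delta_rot":[0,0,8],"grip":0}])

```text
t: 6.55
tcp_pos: [567.8, -285.4, 118.9]
ee_rot: [0.21, 0.978, -0.0, -0.001]
wrist_force: [0.6, -0.5, -1.5]
opening: 0.179
grasp_force: 25.0
```

Emit:
move_arm(plan=[{"offset":[0,0,0],"delta_rot":[0,0,0.8],"grip":0},{"offset":[0,0,0],"delta_rot":[0,0,0],"grip":0},{"offset":[0,0,0],"delta_rot":[0,0,0],"grip":0}])

```text
t: 6.85
tcp_pos: [568.1, -281.5, 119.1]
ee_rot: [0.205, 0.979, 0.001, -0.001]
wrist_force: [-0.3, -0.1, -2.2]
opening: 0.18
grasp_force: 25.0
```

```bash
cat >> h.py <<'E'
TRY=np.array([572.8,-261.45]);YAW=-.135
def tray(x,y):
    c,s=np.cos(YAW),np.sin(YAW); return TRY+[c*x-s*y,s*x+c*y]
def intray():
    c,s=np.cos(YAW),np.sin(YAW); d=robot.read_state()["tcp_pos"][:2]-TRY; print("tray xy",(c*d[0]+s*d[1]).round(1),(-s*d[0]+c*d[1]).round(1))
E
python3 -c "
from h import *
st();intray();print(tray(0,-22))"
```

```text
t 6.85 tcp [ 568.1 -281.5  119.1] close-yaw deg 66.4 tilt 0.11 open 15.9 F [-0.3 -0.1 -2.2] grip 25.0 j7 0.98 zaxis [-0.001  0.002]
tray xy -1.9 -20.5
[ 569.83901316 -283.24982929]
```

Emit:
move_arm(plan=[{"offset":[0.15,-0.15,-2],"delta_rot":[0,0,8],"grip":0},{"offset":[0,0,-2.5],"delta_rot":[0,0,7.9],"grip":0},{"offset":[0,0,-0.5],"delta_rot":[0,0,0],"grip":0},{"offset":[0,0,0],"delta_rot":[0,0,0],"grip":0}])

```text
t: 7.25
tcp_pos: [569.5, -283.3, 68.8]
ee_rot: [0.069, 0.998, 0.001, -0.001]
wrist_force: [0.3, 1.2, -1.2]
opening: 0.181
grasp_force: 25.0
```

```bash
python3 -c "
from h import *
st();intray()
for n in ('scene',):
    p=cap(n); cv2.imwrite('pics/p1.png',cv2.resize(p['frame'][100:280,120:300],None,fx=3,fy=3,interpolation=2))"
```

```text
t 7.25 tcp [ 569.5 -283.3   68.8] close-yaw deg 82.1 tilt 0.15 open 16.0 F [ 0.3  1.2 -1.2] grip 25.0 j7 1.17 zaxis [-0.002  0.001]
tray xy -0.3 -22.0
```

View pics/p1.png

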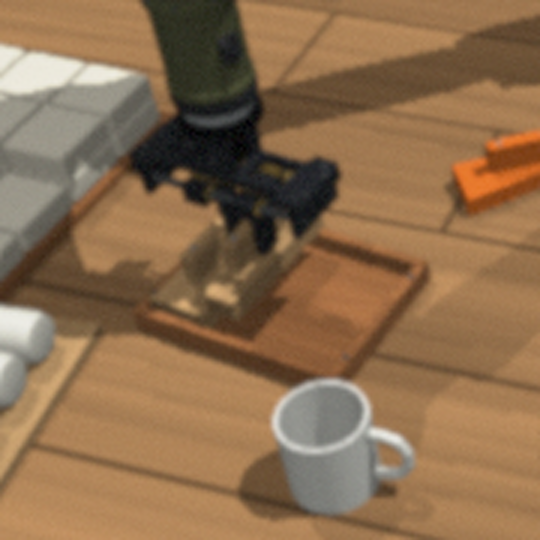

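The wedge is held over the bay beside the packed one, its head on the tray's -x side. Lowering.

Emit:
move_arm(plan=[{"offset":[0,0,-1.5],"delta_rot":[0,0,0],"grip":0},{"offset":[0,0,-1],"delta_rot":[0,0,0],"grip":0},{"offset":[0,0,-0.6],"delta_rot":[0,0,0],"grip":0},{"offset":[0,0,0],"delta_rot":[0,0,0],"grip":0}])

```text
t: 7.7
tcp_pos: [569.3, -284.8, 37.2]
ee_rot: [0.068, 0.998, 0.0, -0.001]
wrist_force: [0.6, 0.5, -2.1]
opening: 0.177
grasp_force: 25.0
```

```bash
python3 -c "
from h import *
st();intray()"
```

```text
t 7.7 tcp [ 569.3 -284.8   37.2] close-yaw deg 82.2 tilt 0.12 open 15.6 F [ 0.6  0.5 -2.1] grip 25.0 j7 1.14 zaxis [-0.002  0.001]
tray xy -0.4 -23.6
```

Emit:
move_arm(plan=[{"offset":[-0.03,-0.2,-0.05],"delta_rot":[0,0,0],"grip":0},{"offset":[-0.03,-0.2,0],"delta_rot":[0,0,0],"grip":0},{"offset":[-0.03,-0.15,0],"delta_rot":[0,0,0],"grip":0},{"offset":[0,0,0],"delta_rot":[0,0,0],"grip":0}])

```text
t: 8.1
tcp_pos: [569.7, -289.7, 38.3]
ee_rot: [0.068, 0.998, 0.001, 0.001]
wrist_force: [1.3, 1.7, -1.6]
opening: 0.178
grasp_force: 25.0
```

```bash
python3 -c "
from h import *
st();intray()"
```

```text
t 8.1 tcp [ 569.7 -289.7   38.3] close-yaw deg 82.2 tilt 0.1 open 15.7 F [ 1.3  1.7 -1.6] grip 25.0 j7 1.15 zaxis [0.001 0.001]
tray xy 0.7 -28.4
```

Emit:
move_arm(plan=[{"offset":[0,0,-0.15],"delta_rot":[0,0,0],"grip":0},{"offset":[0,0,-0.1],"delta_rot":[0,0,0],"grip":0},{"offset":[0,0,0],"delta_rot":[0,0,0],"grip":0}])

```text
t: 8.4
tcp_pos: [569.5, -289.7, 36.2]
ee_rot: [0.068, 0.998, 0.0, 0.0]
wrist_force: [-1.5, 3.6, 3.8]
opening: 0.18
grasp_force: 25.0
```

```bash
python3 -c "
from h import *
st();intray()"
```

```text
t 8.4 tcp [ 569.5 -289.7   36.2] close-yaw deg 82.2 tilt 0.04 open 15.9 F [-1.5  3.6  3.8] grip 25.0 j7 1.15 zaxis [0.001 0.001]
tray xy 0.6 -28.4
```

Emit:
move_arm(plan=[{"offset":[0,0,0],"delta_rot":[0,0,0],"grip":40},{"offset":[0,0,0],"delta_rot":[0,0,0],"grip":40},{"offset":[0,0,0],"delta_rot":[0,0,0],"grip":40},{"offset":[0,0,3],"delta_rot":[0,0,0],"grip":40},{"offset":[0,0,5],"delta_rot":[0,0,0],"grip":40}])

```text
t: 8.9
tcp_pos: [566.5, -290.6, 113.0]
ee_rot: [0.068, 0.998, 0.001, -0.004]
wrist_force: [0.3, -0.5, 1.1]
opening: 0.397
grasp_force: 0.0
```

Emit:
move_arm(plan=[{"offset":[-0.3,4.4,2],"delta_rot":[0,0,-7.5],"grip":60},{"offset":[-0.3,4.4,2],"delta_rot":[0,0,-7.5],"grip":60},{"offset":[-0.3,4.4,2],"delta_rot":[0,0,-7.5],"grip":60},{"offset":[-0.3,4.4,2],"delta_rot":[0,0,-7.5],"grip":60},{"offset":[-0.3,4.4,2],"delta_rot":[0,0,-7.5],"grip":60}])

```text
t: 9.4
tcp_pos: [553.9, -69.2, 216.2]
ee_rot: [0.388, 0.922, -0.0, 0.0]
wrist_force: [0.5, 0.5, -0.2]
opening: 0.6
grasp_force: 0.0
```

Emit:
move_arm(plan=[{"offset":[-0.3,4.4,2],"delta_rot":[0,0,-7.5],"grip":60},{"offset":[-0.3,4.4,2],"delta_rot":[0,0,-7.5],"grip":60},{"offset":[-0.3,4.4,2],"delta_rot":[0,0,-7.5],"grip":60},{"offset":[-0.3,4.4,2],"delta_rot":[0,0,-7.5],"grip":60},{"offset":[-0.3,4.4,2],"delta_rot":[0,0,-7.5],"grip":60}])

```text
t: 9.9
tcp_pos: [538.9, 151.0, 316.4]
ee_rot: [0.663, 0.748, 0.0, 0.0]
wrist_force: [1.3, 0.9, -0.2]
opening: 0.603
grasp_force: 0.0
```

Emit:
move_arm(plan=[{"offset":[0,3,0],"delta_rot":[0,0,-7],"grip":60},{"offset":[0,0,0],"delta_rot":[0,0,0],"grip":60},{"offset":[0,0,0],"delta_rot":[0,0,0],"grip":60},{"offset":[0,0,0],"delta_rot":[0,0,0],"grip":60}])

```text
t: 10.3
tcp_pos: [539.4, 177.4, 314.9]
ee_rot: [0.706, 0.708, -0.001, 0.0]
wrist_force: [0.2, -0.7, 0.3]
opening: 0.604
grasp_force: 0.0
```

Run:
```python
from fit import *
st()
p=cap("wrist"); np.save("w4.npy",p,allow_pickle=True); a=p["frame"].copy()
for n,v in (("L2",[478,282,-1.55]),("L3",[605,285,1.35])):
    b=None
    for k in (-.2,-.1,0,.1,.2):
        for dx in (-8,0,8):
            for dy in (-12,0,12):
                r=refine(p,[W,B],np.array(v)+[dx,dy,k],sg=2) if 0 else None
    # coarse: grid with wide blur, then fine
    from fit import refine
    c=min((refine(p,[W,B],np.array(v)+[dx,dy,k],sg=3) for k in (-.15,0,.15) for dx in (-6,6) for dy in (-10,10)),key=lambda r:r[1])
    f=refine(p,[W,B],c[0]); print(n,f[0].round(3),f[1]); draw(p,[W,B],f[0],0,a)
cv2.imwrite("pics/f4.png",cv2.resize(a[:300],None,fx=1.25,fy=1.25))
```

```text
t 10.3 tcp [539.4 177.4 314.9] close-yaw deg 0.1 tilt 0.12 open 53.1 F [ 0.2 -0.7  0.3] grip 0.0 j7 -0.61 zaxis [-0.001 -0.002]
L2 [471.401 276.937  -1.75 ] -137.12448120117188
L3 [605.589 274.225   1.361] -125.12059020996094
```

View pics/f4.png

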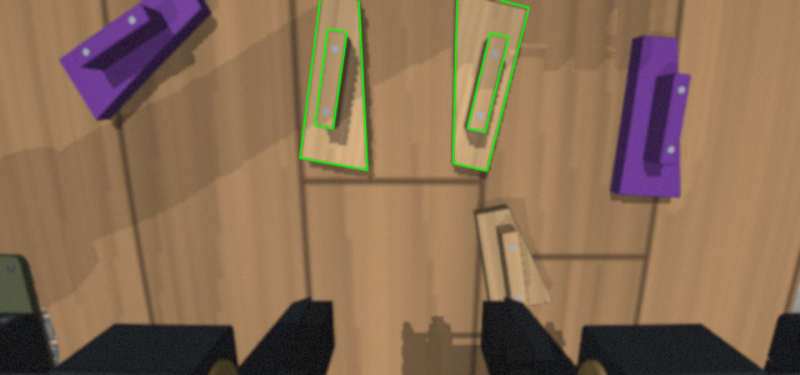

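Both remaining long wedges are matched by the overlay: L2 (471,277), head to -y; L3 (606,274), head to +y. Taking L3 next, for slot 4.

Emit:
move_arm(plan=[{"offset":[1.3,1.9,-4],"delta_rot":[0,0,-6],"grip":60},{"offset":[1.3,1.9,-4],"delta_rot":[0,0,-6.1],"grip":60},{"offset":[1.3,1.9,-4],"delta_rot":[0,0,0],"grip":60},{"offset":[1.3,1.9,-4],"delta_rot":[0,0,0],"grip":60},{"offset":[1.4,2.1,-4],"delta_rot":[0,0,0],"grip":50}])

```text
t: 10.85
tcp_pos: [606.3, 274.6, 113.5]
ee_rot: [0.777, 0.629, -0.001, 0.001]
wrist_force: [-0.0, -0.7, 0.7]
opening: 0.533
grasp_force: 0.0
```

Emit:
move_arm(plan=[{"offset":[0,0,-2],"delta_rot":[0,0,0],"grip":50},{"offset":[0,0,0],"delta_rot":[0,0,0],"grip":50},{"offset":[0,0,0],"delta_rot":[0,0,0],"grip":50}])

```text
t: 11.15
tcp_pos: [605.7, 274.7, 95.5]
ee_rot: [0.777, 0.629, -0.0, 0.0]
wrist_force: [-0.1, 0.8, 1.1]
opening: 0.502
grasp_force: 0.0
```

```bash
python3 -c "
from h import *
st()"
```

```text
t 11.15 tcp [605.7 274.7  95.5] close-yaw deg -12.0 tilt 0.06 open 44.2 F [-0.1  0.8  1.1] grip 0.0 j7 -0.94 zaxis [-0.    -0.001]
```

Emit:
move_arm(plan=[{"offset":[0,0,-3.5],"delta_rot":[0,0,0],"grip":50},{"offset":[0,0,-3.2],"delta_rot":[0,0,0],"grip":40},{"offset":[0,0,0],"delta_rot":[0,0,0],"grip":30},{"offset":[0,0,0],"delta_rot":[0,0,0],"grip":0},{"offset":[0,0,0],"delta_rot":[0,0,0],"grip":0}], force=25)

```text
t: 11.65
tcp_pos: [607.1, 277.0, 31.2]
ee_rot: [0.777, 0.63, 0.002, 0.001]
wrist_force: [0.6, 0.3, -0.8]
opening: 0.179
grasp_force: 25.0
```

Emit:
move_arm(plan=[{"offset":[0,0,0],"delta_rot":[0,0,0],"grip":0},{"offset":[0,0,0],"delta_rot":[0,0,0],"grip":0}])

```text
t: 11.85
tcp_pos: [607.1, 277.0, 31.1]
ee_rot: [0.777, 0.63, 0.002, 0.001]
wrist_force: [-0.8, -1.3, 7.6]
opening: 0.179
grasp_force: 25.0
```

```bash
python3 -c "
from h import *
st();print(tray(0,76))"
```

```text
t 11.85 tcp [607.1 277.   31.1] close-yaw deg -11.9 tilt 0.26 open 15.7 F [-0.8 -1.3  7.6] grip 25.0 j7 -0.96 zaxis [0.004 0.002]
[ 583.02886364 -186.14149883]
```

Emit:
move_arm(plan=[{"offset":[0,0,2],"delta_rot":[0,0,0],"grip":0},{"offset":[0,0,3.8],"delta_rot":[0,0,0],"grip":0},{"offset":[0,0,4],"delta_rot":[0,0,0],"grip":0},{"offset":[-0.2,-4.2,0],"delta_rot":[0,0,7.8],"grip":0},{"offset":[-0.2,-4.2,0],"delta_rot":[0,0,7.8],"grip":0}])

```text
t: 12.35
tcp_pos: [602.0, 194.1, 129.2]
ee_rot: [0.681, 0.733, 0.003, 0.001]
wrist_force: [1.3, -0.9, -2.2]
opening: 0.174
grasp_force: 25.0
```

Emit:
move_arm(plan=[{"offset":[-0.2,-4.2,0],"delta_rot":[0,0,7.8],"grip":0},{"offset":[-0.2,-4.2,0],"delta_rot":[0,0,7.8],"grip":0},{"offset":[-0.3,-4.2,0],"delta_rot":[0,0,7.8],"grip":0},{"offset":[-0.3,-4.2,0],"delta_rot":[0,0,7.8],"grip":0},{"offset":[-0.3,-4.2,0],"delta_rot":[0,0,7.8],"grip":0}])

```text
t: 12.85
tcp_pos: [588.2, -19.3, 127.3]
ee_rot: [0.399, 0.917, -0.0, 0.001]
wrist_force: [-1.4, -0.1, -1.7]
opening: 0.182
grasp_force: 25.0
```

Emit:
move_arm(plan=[{"offset":[-0.3,-4.2,0],"delta_rot":[0,0,7.8],"grip":0},{"offset":[-0.3,-4.2,0],"delta_rot":[0,0,7.8],"grip":0},{"offset":[-0.3,-4.2,0],"delta_rot":[0,0,7.8],"grip":0},{"offset":[0,-4.2,0],"delta_rot":[0,0,7.8],"grip":0},{"offset":[0,0,0],"delta_rot":[0,0,8.2],"grip":0}])

```text
t: 13.35
tcp_pos: [577.6, -195.8, 126.1]
ee_rot: [0.072, 0.997, -0.004, -0.0]
wrist_force: [-0.4, 0.4, -2.8]
opening: 0.174
grasp_force: 25.0
```

Emit:
move_arm(plan=[{"offset":[0,0,0],"delta_rot":[0,0,0],"grip":0},{"offset":[0,0,0],"delta_rot":[0,0,0],"grip":0},{"offset":[0,0,0],"delta_rot":[0,0,0],"grip":0}])

```text
t: 13.65
tcp_pos: [579.6, -183.7, 127.0]
ee_rot: [0.069, 0.998, 0.0, 0.0]
wrist_force: [0.6, 0.2, -1.6]
opening: 0.179
grasp_force: 25.0
```

```bash
python3 -c "
from fit import *
st();intray()
p=cap('wrist'); np.save('w5.npy',p,allow_pickle=True)"
```

```text
t 13.65 tcp [ 579.6 -183.7  127. ] close-yaw deg 82.1 tilt 0.05 open 15.7 F [ 0.6  0.2 -1.6] grip 25.0 j7 0.97 zaxis [0.001 0.001]
tray xy -3.7 78.0
```

Emit:
move_arm(plan=[{"offset":[0.05,-0.3,-4],"delta_rot":[0,0,0],"grip":0},{"offset":[0,0,-1.5],"delta_rot":[0,0,0],"grip":0},{"offset":[0,0,0],"delta_rot":[0,0,0],"grip":0},{"offset":[0,0,0],"delta_rot":[0,0,0],"grip":0}])

```text
t: 14.1
tcp_pos: [580.1, -187.6, 71.9]
ee_rot: [0.069, 0.998, 0.0, 0.0]
wrist_force: [-0.2, 0.3, -1.0]
opening: 0.18
grasp_force: 25.0
```

```bash
python3 -c "
from h import *
st();intray()"
```

```text
t 14.1 tcp [ 580.1 -187.6   71.9] close-yaw deg 82.1 tilt 0.03 open 15.8 F [-0.2  0.3 -1. ] grip 25.0 j7 0.92 zaxis [0.    0.001]
tray xy -2.8 74.2
```

Emit:
move_arm(plan=[{"offset":[0,0,-2],"delta_rot":[0,0,0],"grip":0},{"offset":[0,0,-0.8],"delta_rot":[0,0,0],"grip":0},{"offset":[0,0,-0.3],"delta_rot":[0,0,0],"grip":0},{"offset":[0,0,0],"delta_rot":[0,0,0],"grip":0}])

```text
t: 14.5
tcp_pos: [579.9, -188.3, 40.8]
ee_rot: [0.069, 0.998, 0.0, 0.0]
wrist_force: [0.5, -0.1, -1.8]
opening: 0.182
grasp_force: 25.0
```

```bash
python3 -c "
from h import *
st();intray()"
```

```text
t 14.5 tcp [ 579.9 -188.3   40.8] close-yaw deg 82.1 tilt 0.02 open 16.0 F [ 0.5 -0.1 -1.8] grip 25.0 j7 0.89 zaxis [0. 0.]
tray xy -2.8 73.5
```

Now push +y to the wall (about 6 mm) and seat it on the floor.

Emit:
move_arm(plan=[{"offset":[0.02,0.2,-0.1],"delta_rot":[0,0,0],"grip":0},{"offset":[0.03,0.2,-0.1],"delta_rot":[0,0,0],"grip":0},{"offset":[0.03,0.2,0],"delta_rot":[0,0,0],"grip":0},{"offset":[0,0,0],"delta_rot":[0,0,0],"grip":0},{"offset":[0,0,0],"delta_rot":[0,0,0],"grip":0}])

```text
t: 15.0
tcp_pos: [581.0, -182.4, 39.1]
ee_rot: [0.069, 0.998, -0.0, 0.001]
wrist_force: [-1.2, -1.2, 5.2]
opening: 0.18
grasp_force: 25.0
```

```bash
python3 -c "
from h import *
st();intray()"
```

```text
t 15.0 tcp [ 581.  -182.4   39.1] close-yaw deg 82.1 tilt 0.07 open 15.8 F [-1.2 -1.2  5.2] grip 25.0 j7 0.87 zaxis [ 0.001 -0.   ]
tray xy -2.5 79.5
```

Emit:
move_arm(plan=[{"offset":[0,0,0],"delta_rot":[0,0,0],"grip":40},{"offset":[0,0,0],"delta_rot":[0,0,0],"grip":40},{"offset":[0,0,0],"delta_rot":[0,0,0],"grip":40},{"offset":[0,0,4],"delta_rot":[0,0,0],"grip":40},{"offset":[0,0,4.5],"delta_rot":[0,0,0],"grip":40}])

```text
t: 15.5
tcp_pos: [578.9, -182.1, 122.5]
ee_rot: [0.069, 0.998, 0.001, -0.002]
wrist_force: [1.3, -1.0, -0.3]
opening: 0.4
grasp_force: 0.0
```

Emit:
move_arm(plan=[{"offset":[-1,4.2,0.5],"delta_rot":[0,0,-8],"grip":50},{"offset":[-1,4.2,0],"delta_rot":[0,0,-8],"grip":50},{"offset":[-1,4.2,0],"delta_rot":[0,0,-8],"grip":50},{"offset":[-1,4.2,0],"delta_rot":[0,0,-8],"grip":50},{"offset":[-1,4.2,0],"delta_rot":[0,0,-8],"grip":50}])

```text
t: 16.0
tcp_pos: [529.8, 29.3, 128.4]
ee_rot: [0.409, 0.913, 0.0, -0.0]
wrist_force: [0.1, 0.3, -0.9]
opening: 0.501
grasp_force: 0.0
```

Emit:
move_arm(plan=[{"offset":[-1,4.2,0],"delta_rot":[0,0,-8],"grip":50},{"offset":[-1,4.2,0],"delta_rot":[0,0,-8],"grip":50},{"offset":[-1,4.2,0],"delta_rot":[0,0,-8],"grip":50},{"offset":[-1,4.2,0],"delta_rot":[0,0,-8],"grip":50},{"offset":[-1,4.2,0],"delta_rot":[0,0,-8],"grip":50}])

```text
t: 16.5
tcp_pos: [479.6, 239.5, 128.3]
ee_rot: [0.696, 0.718, 0.0, -0.0]
wrist_force: [0.0, 0.2, -0.6]
opening: 0.502
grasp_force: 0.0
```

Emit:
move_arm(plan=[{"offset":[-0.9,3.9,-2],"delta_rot":[0,0,-8],"grip":50},{"offset":[0,0,-1],"delta_rot":[0,0,-4.4],"grip":50},{"offset":[0,0,0],"delta_rot":[0,0,0],"grip":50},{"offset":[0,0,0],"delta_rot":[0,0,0],"grip":50}])

```text
t: 16.9
tcp_pos: [471.5, 275.6, 98.3]
ee_rot: [0.767, 0.641, -0.001, 0.0]
wrist_force: [-0.2, -0.3, -0.1]
opening: 0.5
grasp_force: 0.0
```

```bash
python3 -c "
from h import *
st()"
```

```text
t 16.9 tcp [471.5 275.6  98.3] close-yaw deg -10.2 tilt 0.08 open 44.0 F [-0.2 -0.3 -0.1] grip 0.0 j7 -1.09 zaxis [-0.    -0.001]
```

Emit:
move_arm(plan=[{"offset":[0,0.1,-4],"delta_rot":[0,0,0],"grip":50},{"offset":[0,0,-2.9],"delta_rot":[0,0,0],"grip":50},{"offset":[0,0,0],"delta_rot":[0,0,0],"grip":50},{"offset":[0,0,0],"delta_rot":[0,0,0],"grip":0},{"offset":[0,0,0],"delta_rot":[0,0,0],"grip":0}])

```text
t: 17.4
tcp_pos: [472.7, 277.5, 31.0]
ee_rot: [0.768, 0.64, 0.001, 0.0]
wrist_force: [0.7, 0.9, -0.2]
opening: 0.339
grasp_force: 0.0
```

Emit:
move_arm(plan=[{"offset":[0,0,0],"delta_rot":[0,0,0],"grip":0},{"offset":[0,0,0],"delta_rot":[0,0,0],"grip":0},{"offset":[0,0,0],"delta_rot":[0,0,0],"grip":0}])

```text
t: 17.7
tcp_pos: [472.4, 277.9, 30.7]
ee_rot: [0.768, 0.641, 0.001, 0.0]
wrist_force: [-0.7, -0.3, 6.1]
opening: 0.177
grasp_force: 25.0
```

```bash
python3 -c "
from h import *
st();print(tray(0,26))"
```

```text
t 17.7 tcp [472.4 277.9  30.7] close-yaw deg -10.3 tilt 0.14 open 15.5 F [-0.7 -0.3  6.1] grip 25.0 j7 -1.13 zaxis [0.002 0.001]
[ 576.29934809 -235.68656539]
```

Emit:
move_arm(plan=[{"offset":[0,0,2],"delta_rot":[0,0,0],"grip":0},{"offset":[0,0,3.8],"delta_rot":[0,0,0],"grip":0},{"offset":[0,0,4],"delta_rot":[0,0,0],"grip":0},{"offset":[0.8,-4.3,0],"delta_rot":[0,0,7.7],"grip":0},{"offset":[0.8,-4.3,0],"delta_rot":[0,0,7.7],"grip":0}])

```text
t: 18.2
tcp_pos: [488.2, 192.6, 129.2]
ee_rot: [0.671, 0.741, 0.002, 0.001]
wrist_force: [0.5, -1.3, -2.4]
opening: 0.178
grasp_force: 25.0
```

Emit:
move_arm(plan=[{"offset":[0.8,-4.3,0],"delta_rot":[0,0,7.7],"grip":0},{"offset":[0.8,-4.3,0],"delta_rot":[0,0,7.7],"grip":0},{"offset":[0.9,-4.3,0],"delta_rot":[0,0,7.7],"grip":0},{"offset":[0.9,-4.3,0],"delta_rot":[0,0,7.7],"grip":0},{"offset":[0.9,-4.3,0],"delta_rot":[0,0,7.7],"grip":0}])

```text
t: 18.7
tcp_pos: [530.4, -25.5, 127.6]
ee_rot: [0.391, 0.92, -0.0, 0.0]
wrist_force: [0.2, 0.3, -1.6]
opening: 0.182
grasp_force: 25.0
```

Emit:
move_arm(plan=[{"offset":[0.9,-4.3,0],"delta_rot":[0,0,7.7],"grip":0},{"offset":[0.9,-4.3,0],"delta_rot":[0,0,7.7],"grip":0},{"offset":[0.9,-4.3,0],"delta_rot":[0,0,7.7],"grip":0},{"offset":[0.9,-4.3,0],"delta_rot":[0,0,7.7],"grip":0},{"offset":[0.9,-4.2,0],"delta_rot":[0,0,7.9],"grip":0}])

```text
t: 19.2
tcp_pos: [574.9, -240.0, 127.4]
ee_rot: [0.065, 0.998, -0.0, -0.0]
wrist_force: [1.3, 1.0, -1.8]
opening: 0.179
grasp_force: 25.0
```

Emit:
move_arm(plan=[{"offset":[0,0,0],"delta_rot":[0,0,0],"grip":0},{"offset":[0,0,0],"delta_rot":[0,0,0],"grip":0},{"offset":[0,0,0],"delta_rot":[0,0,0],"grip":0}])

```text
t: 19.5
tcp_pos: [575.2, -235.7, 127.5]
ee_rot: [0.066, 0.998, 0.001, -0.0]
wrist_force: [0.4, 0.6, -1.2]
opening: 0.179
grasp_force: 25.0
```

```bash
python3 -c "
from h import *
st();intray()"
```

```text
t 19.5 tcp [ 575.2 -235.7  127.5] close-yaw deg 82.4 tilt 0.07 open 15.7 F [ 0.4  0.6 -1.2] grip 25.0 j7 1.06 zaxis [-0.     0.001]
tray xy -1.1 25.9
```

Emit:
move_arm(plan=[{"offset":[0,0,-3],"delta_rot":[0,0,0],"grip":0},{"offset":[0,0,-2],"delta_rot":[0,0,0],"grip":0},{"offset":[0,0,-0.5],"delta_rot":[0,0,0],"grip":0},{"offset":[0,0,0],"delta_rot":[0,0,0],"grip":0}])

```text
t: 19.9
tcp_pos: [575.3, -235.8, 72.2]
ee_rot: [0.066, 0.998, 0.0, -0.001]
wrist_force: [0.3, 0.4, -1.5]
opening: 0.18
grasp_force: 25.0
```

```bash
python3 -c "
from h import *
st();intray()
p=cap('scene'); q=cap('side')
cv2.imwrite('pics/p2.png',np.hstack([cv2.resize(p['frame'][140:260,150:290],(560,480),interpolation=2)]))"
```

```text
t 19.9 tcp [ 575.3 -235.8   72.2] close-yaw deg 82.4 tilt 0.08 open 15.8 F [ 0.3  0.4 -1.5] grip 25.0 j7 1.01 zaxis [-0.001  0.001]
tray xy -1.0 25.8
```

Emit:
move_arm(plan=[{"offset":[0,0,-0.8],"delta_rot":[0,0,0],"grip":0},{"offset":[0,0,-0.8],"delta_rot":[0,0,0],"grip":0},{"offset":[0,0,-0.5],"delta_rot":[0,0,0],"grip":0},{"offset":[0,0,0],"delta_rot":[0,0,0],"grip":0}])

```text
t: 20.4
tcp_pos: [574.7, -237.5, 50.4]
ee_rot: [0.067, 0.998, 0.0, -0.001]
wrist_force: [-0.1, -0.7, -0.9]
opening: 0.179
grasp_force: 25.0
```

```bash
python3 -c "
from h import *
st();intray()"
```

```text
t 20.4 tcp [ 574.7 -237.5   50.4] close-yaw deg 82.3 tilt 0.1 open 15.8 F [-0.1 -0.7 -0.9] grip 25.0 j7 0.98 zaxis [-0.002  0.   ]
tray xy -1.3 24.0
```

Emit:
move_arm(plan=[{"offset":[0,0.1,-0.6],"delta_rot":[0,0,0],"grip":0},{"offset":[0,0,-0.4],"delta_rot":[0,0,0],"grip":0},{"offset":[0,0,-0.2],"delta_rot":[0,0,0],"grip":0},{"offset":[0,0,0],"delta_rot":[0,0,0],"grip":0}])

```text
t: 20.8
tcp_pos: [575.4, -236.4, 39.2]
ee_rot: [0.067, 0.998, 0.0, -0.0]
wrist_force: [-0.0, -0.3, -2.7]
opening: 0.179
grasp_force: 25.0
```

```bash
python3 -c "
from h import *
st();intray()"
```

```text
t 20.8 tcp [ 575.4 -236.4   39.2] close-yaw deg 82.3 tilt 0.02 open 15.7 F [-0.  -0.3 -2.7] grip 25.0 j7 0.97 zaxis [-0.  0.]
tray xy -0.8 25.2
```

Emit:
move_arm(plan=[{"offset":[0,0,-0.1],"delta_rot":[0,0,0],"grip":0},{"offset":[0,0,0],"delta_rot":[0,0,0],"grip":35},{"offset":[0,0,0],"delta_rot":[0,0,0],"grip":35},{"offset":[0,0,0],"delta_rot":[0,0,0],"grip":35},{"offset":[0,0,3],"delta_rot":[0,0,0],"grip":35}])

```text
t: 21.3
tcp_pos: [572.7, -236.4, 65.5]
ee_rot: [0.067, 0.998, 0.0, -0.003]
wrist_force: [0.2, 0.7, 0.1]
opening: 0.348
grasp_force: 0.0
```

Emit:
move_arm(plan=[{"offset":[0,0,4],"delta_rot":[0,0,0],"grip":35},{"offset":[0,-0.8,3],"delta_rot":[0,0,-8.2],"grip":35},{"offset":[0,-0.8,3],"delta_rot":[0,0,-8.2],"grip":35},{"offset":[0,-0.8,3],"delta_rot":[0,0,-8.2],"grip":35},{"offset":[0,-0.8,3],"delta_rot":[0,0,-8.2],"grip":35}])

```text
t: 21.8
tcp_pos: [575.3, -268.6, 229.8]
ee_rot: [0.349, 0.937, 0.0, 0.0]
wrist_force: [0.5, -1.1, 0.1]
opening: 0.348
grasp_force: 0.0
```

Emit:
move_arm(plan=[{"offset":[0.1,-0.8,3],"delta_rot":[0,0,-8.2],"grip":35},{"offset":[0.1,-0.8,3],"delta_rot":[0,0,-8.2],"grip":35},{"offset":[0.1,-0.8,3],"delta_rot":[0,0,-8.2],"grip":35},{"offset":[0.1,-0.8,2],"delta_rot":[0,0,-8.2],"grip":100},{"offset":[0.1,-0.8,1],"delta_rot":[0,0,-8.2],"grip":100}])

```text
t: 22.3
tcp_pos: [581.3, -308.6, 351.1]
ee_rot: [0.655, 0.756, 0.001, 0.002]
wrist_force: [0.4, 0.5, -0.5]
opening: 0.511
grasp_force: 0.0
```

Emit:
move_arm(plan=[{"offset":[0,0,0],"delta_rot":[0,0,-8.4],"grip":100},{"offset":[0,0,0],"delta_rot":[0,0,0],"grip":100},{"offset":[0,0,0],"delta_rot":[0,0,0],"grip":100},{"offset":[0,0,0],"delta_rot":[0,0,0],"grip":100}])

```text
t: 22.7
tcp_pos: [580.3, -308.0, 348.0]
ee_rot: [0.705, 0.709, -0.0, -0.0]
wrist_force: [-0.6, 0.5, 0.3]
opening: 0.871
grasp_force: 0.0
```

Run:
```python
from fit import *
st()
p=cap("wrist"); im=p["frame"].copy(); t=np.r_[TRY,YAW]
for n,y,h in (("packed",-79,0),("L1",-28.5,np.pi),("L2",25,0),("L3",79.5,np.pi)):
    v,c=refine(p,[W,B],np.r_[tray(0,y),YAW+h],8); d=v[:2]-TRY; c_,s=np.cos(YAW),np.sin(YAW)
    print(n,np.round([c_*d[0]+s*d[1],-s*d[0]+c_*d[1],v[2]-YAW-h,c],3)); draw(p,[W,B],v,8,im)
cv2.imwrite("pics/end.png",np.hstack([cv2.resize(x[:260,200:420],None,fx=1.8,fy=1.8) for x in (p["frame"],im)]))
```

```text
t 22.7 tcp [ 580.3 -308.   348. ] close-yaw deg 0.3 tilt 0.05 open 76.7 F [-0.6  0.5  0.3] grip 0.0 j7 0.15 zaxis [-0.001  0.001]
packed [  -3.833  -79.21    -0.    -114.231]
L1 [-2.51300e+00 -3.06500e+01  6.00000e-03 -1.23509e+02]
L2 [-1.78200e+00  2.37730e+01  1.00000e-03 -1.20286e+02]
L3 [-1.34000e+00  7.79480e+01  5.00000e-03 -1.19849e+02]
```

View pics/end.png

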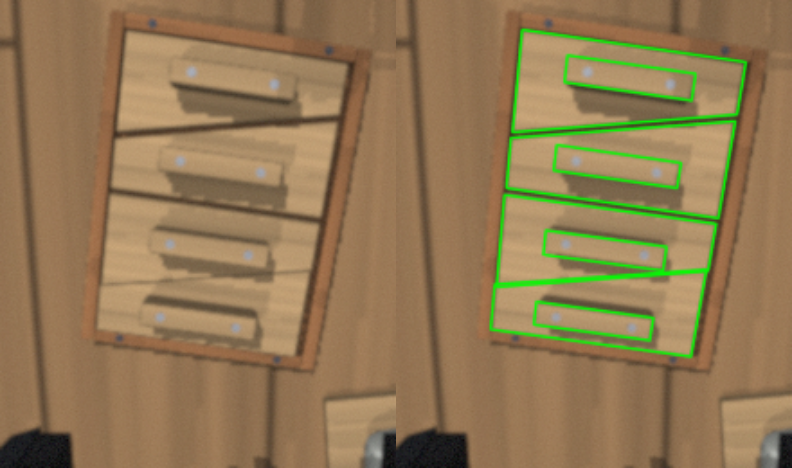

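All four wedges lie in the bay, alternating head to tail, with even gaps and every overlay matching at floor height. Handing in.

```bash
python3 -c "
from h import *
print(robot.hand_in())"
```

```text
the job is handed in; nothing more can be done
None
```

The job is handed in: the final wrist picture shows all four long wedges in the tray alternating head to tail, each within 4 mm of centre lengthwise and fitted at floor height; the short wedge, mallet and mug were never touched, and the verdict was not returned.

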